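# Roll a glass tube up into its dock under a flat paddle

## Robot

A 7-joint arm with a two-finger parallel gripper is mounted at the origin on the work surface. World frame = base frame: x ahead of the robot, y to its left, z up, the work surface at z = 0. Lengths are in m, angles in rad, forces in N, time in s.
With the tool pointing down it reaches from about 0.425 to 0.925 m from the base axis. Payload 6.8 kg.
Tool frame: the origin (TCP) lies between the finger pads; the fingertips stand r.finger_overhang ahead of it and the grasp point (between the pads) lies 6 mm ahead of it (r.finger_overhang is the distance from the TCP to the fingertips, in m); z points along the fingers, y is the line along which they close (so a half turn about z gives the same grasp; the last joint's range is limited). The gripper opens to 88 mm and grips with 3 to 60 N. Pads are 20 mm wide; open, the fingers measure 115 mm over their backs; the gripper's body (75 mm by 178 mm) begins 61 mm behind the grasp point.
Start: joints at [-1.399, 0.477, 0.022, 1.555, -0.011, 1.109, -0.083], TCP at [0.186, 0.649, 0.248] pointing down, gripper open.
Joint ranges: [-2.96, 2.96], [-0.34, 2.1], [-1.41, 1.46], [0.24, 2.44], [-1.37, 4.51], [0.17, 1.92], [-2.96, 2.96]. Speed limits (rad/s): [2.39, 2.39, 3.14, 3.14, 3.14, 3.14, 3.14].

## Interface

Orientations are given as a unit quaternion [w, x, y, z].
In Python, from workcell import r gives the robot as it stands.
- The arm moves only by the tool play_rows, never from a script. Its argument "deltas" is a list that holds one entry, the list of rows, each a list of 5 numbers: the finger opening in m, from 0 to 0.0878, then the shift along the tool's x, y, z in m, then the turn about the tool's z in degrees. A call has 1 to 8 rows; each row is the pose to reach, as a shift and turn from the pose commanded when the call began, along the tool's axes at that moment; what a row does not reach only later rows make up. A row lasts 1/8 s, in which the tool goes at most 62.5 mm and 10.7 degrees, less where a joint would pass 70% of its speed; a pose out of reach is approached as far as the arm can. A call with a gripper value outside its range is refused whole. The fingers move at their own pace and stop on an object; the grip force is fixed at half the most. Time passes only in rows, so rows that repeat a pose let the fingers close. It gives the time, the measured TCP pose, the force, the opening and the grip force at its end, in the units of the state.
- r.get_obs(): the state, without advancing time (a new reading comes with each control period).
- r.get_image(name): name is "scene" or "top"; returns the picture (480x640x3 uint8, red, green, blue); there is no depth.
- r.calibration(name): a dict with "intrinsics" (3x3 intrinsics, pixels), "eye" and "attitude" of the camera in the world. Camera axes: x right, y down, z forward; pixel columns grow to the right and rows downward; lengths in m; the calibration is good to about 2 mm. A picture is of the moment at which its call begins. calibration takes no time and is no camera call.
- r.close_job(): hands the job in; it is judged then, once.
The state is a dict: "time": time; "joint_pos": joint angles; "joint_velocities": joint speeds; "effort": joint torques, N m; "ee_pos": TCP position; "orientation": TCP orientation; "ft_force": force on the tool from outside, world axes, zero at the start; "moment": the same for the moment, N m; "finger_gap": finger opening in m; "grip_force": force on a finger pad.
Only numpy, scipy, OpenCV 4.12 (cv2) and the standard library are available. Lean on these libraries where they do the work, as an engineer would, in place of code of your own. Each camera call takes 0.05 s, during which the arm holds its last target. There are 200 camera calls.

## Task

Pick up the grey hand paddle by its handle, lay its flat underside on top of the lying glass tube and, pressing lightly, roll the tube along the bench and up the little ramp until it drops into the dock's trough and lies square against the steel stop. Touch the tube only with the paddle from above, never press hard (glass: 20 N is too much) or let it run away, and leave the other things alone. Then lay the paddle flat on the bench again, clear of the tube and dock, and let go.

Things in the scene. Friction and masses are not known exactly. Their poses are not given: they have to be found in the camera images.
- tube_center (a point): Centre of the lying capped glass tube: a plain cylinder 44 mm in diameter, 160 mm long (amber glass, white end caps of the same diameter), 0.22 to 0.45 kg. Local x is its axis; y and z turn as it rolls. It lies on the bench before the ramp, up to 0.13 rad out of square with the dock.
- tube: The same tube, same origin and axes. It rolls freely: left unheld on the ramp it rolls back down. Rolled under a flat plate without slip it advances half as far as the plate, and turns in yaw half as much.
- dock: Low fixed loading dock, 240 mm wide (y). Its level x is the direction in which the tube must roll, z is up; origin on the bench surface right below the axis of a tube lying home. A home tube has its axis along the dock's y, centre 28.5 mm and top 50.5 mm above the bench; all of the dock is at most 34 mm high, so a plate on the tube passes over it.
- dock_toe (a point): Toe of the dock's white ramp, flush with the bench, at x = -80 mm from the dock's origin, mid-width. The ramp is a flat flap that rises straight to its upper edge at x = -17 mm. How high that edge is set differs each time, 8 to 12.5 mm, and is not reported: feel it. It does not move under load. Behind it the level trough floor is 6.5 mm high.
- dock_stop (a point): Mid-width top edge of the upright steel stop face that ends the trough: x = +22 mm from the dock's origin, 34 mm high. Behind it a white housing 28 mm high runs to x = +130 mm.
- paddle_grip (a point): Centre of the paddle's block handle, half-way up, 40 mm above the paddle's flat underside. The handle is 26 mm thick (x), 50 mm wide (y), from 18 to 62 mm above the underside; grip it across the 26 mm, that is along x.
- paddle: Grey hand paddle, 0.21 kg, 180 mm (x) by 90 mm (y): a rigid plate with the handle on its middle and under it a flat metal sole on a springy layer (8 N per mm, at most 3 mm). Origin: centre of the sole's underside when unpressed, 40 mm below paddle_grip, same axes; z up as it lies flat on the bench, right of the tube, x roughly along the dock's x.
- cap_a: Bystander, to be left alone: a loose white bottle cap, 38 across, 22 high, standing on the bench beyond the tube (mm); origin at the centre of its underside.
- cap_b: Bystander, to be left alone: an identical loose white bottle cap, 38 across, 22 high, on the robot's side of the tube (mm); origin at the centre of its underside.
- wash_bottle: Bystander, to be left alone: clear capped wash bottle, 72 across, 160 high, standing beyond the dock (mm); origin at the centre of its underside.
- reagent_jar: Bystander, to be left alone: small capped amber jar, 60 across, 90 high, standing beyond the dock on the left (mm); origin at the centre of its underside.
- tray: Bystander, to be left alone: open white tray, 120 x 90 x 35 high, on the bench beyond the paddle (mm); origin at the centre of its underside.
- rack: Bystander, to be left alone: blue rack block, 70 x 160, with capped tubes to 82 high, near the far edge (mm); origin at the centre of its underside.
Mind the look-alikes: they are no part of the job. What is shaped like the paddle but green is not meant. What is shaped like the tube but red is not meant.

How it is judged:
By the outcome, as a careful person would: the job done as asked, in the order asked, and still so for the second after the job is handed in, with the robot touching nothing.
It also fails if it takes over 72 s, if anything falls off the work surface, if the arm or the gripper's body presses on something with over 40 N, if the wrist force passes 120 N, or if a joint passes its speed limit or range.

## Working session

There is one attempt and no reset: what is moved stays moved. The work goes in short steps, Python scripts to look and compute and a tool call to move; the robot and the scene stay as the last step left them, time stands still between calls to the robot, and variables do not carry over. Pictures are saved under pics/ and viewed, at most 10 in all, crops included, and the job is handed in when it is done.

Besides the shell and the picture viewer there is one more tool, called after "Emit:" by a JSON object that holds its "method" and its "body". play_rows: Moves the arm, as the interface text tells. Its arguments: {"type":"object","properties":{"deltas":{"type":"array","items":{"type":"array","items":{"type":"array","items":{"type":"number"}}}}},"required":["deltas"]}

```bash
mkdir -p pics; ls
python3 - <<'E'
from workcell import r
import cv2
for n in("scene","top"):
    cv2.imwrite(f"pics/{n}0.png",r.get_image(n)[:,:,::-1]); c=r.calibration(n); print(n,c)
print(r.get_obs(), r.finger_overhang)
E
```

```text
pics
scene {'intrinsics': array([[485.95745639,   0.        , 325.23455357],
       [  0.        , 485.95745639, 229.04147887],
       [  0.        ,   0.        ,   1.        ]]), 'eye': array([ 1.1329694 , -0.77040397,  0.68747515]), 'attitude': array([-0.44055197,  0.8307669 ,  0.29984955, -0.16071891])}
top {'intrinsics': array([[518.40987128,   0.        , 308.08500538],
       [  0.        , 518.40987128, 235.33374965],
       [  0.        ,   0.        ,   1.        ]]), 'eye': array([ 0.42957556, -0.04601768,  1.34183582]), 'attitude': array([ 0.02900892, -0.70551026,  0.70793145, -0.01571057])}
{'time': 0.1, 'joint_pos': array([-1.39907666,  0.47773473,  0.0223661 ,  1.55629418, -0.01148116,
        1.1093046 , -0.08311549]), 'joint_velocities': array([ 2.80482454e-04, -2.49792383e-03,  4.07240047e-04, -2.31894420e-03,
       -1.04762490e-03,  1.94156568e-04,  9.28460780e-05]), 'effort': array([ 4.08859152e-03, -5.84091139e+01,  1.53978422e+00, -2.73314524e+01,
       -5.42805099e-02,  1.30661909e-02,  3.65127278e-05]), 'ee_pos': array([0.1863159 , 0.64827846, 0.24679244]), 'orientation': array([-4.03978036e-05,  1.39457397e-01,  9.90227744e-01, -8.05174480e-04]), 'ft_force': array([-1.4073145 , -0.50013354,  0.31530121]), 'moment': array([0.00640049, 0.01348053, 0.0146589 ]), 'grip_force': 0.0, 'finger_gap': 0.08781240776984703} 0.025
```

View pics/top0.png

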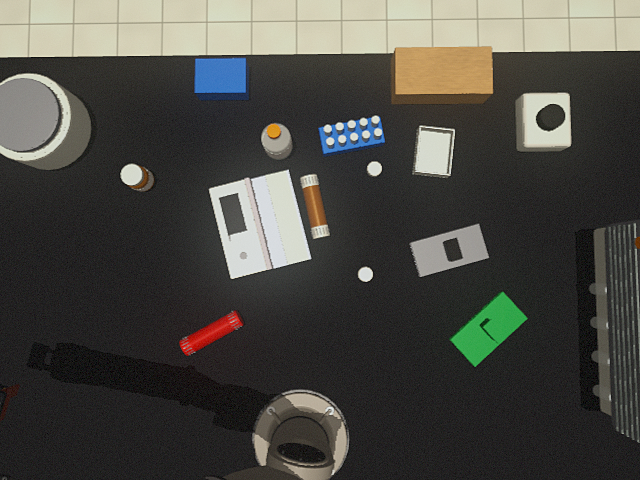

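View pics/scene0.png

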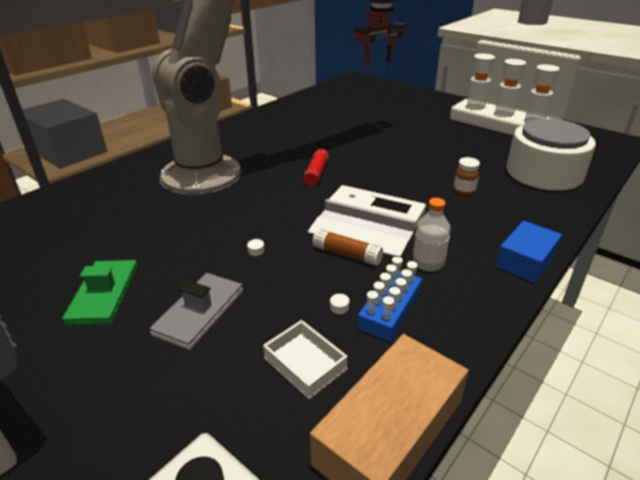

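The top view shows the amber tube at (315,206), the dock around (260,225) with its ramp toe on the right at about (300,214), and the grey paddle at (450,250) with its handle at (453,249). The scene view shows the same layout: the tube is in front of the ramp, and the paddle is on the bench with the green one beside it.

```bash
cat > h.py <<'E'
import numpy as np, cv2
from workcell import r
from scipy.spatial.transform import Rotation as R
def cam(n):
    c=r.calibration(n); q=c["attitude"]
    return c["intrinsics"],c["eye"],R.from_quat(q,scalar_first=True).as_matrix()
def ray(n,px,z):
    K,e,M=cam(n); px=np.atleast_2d(px).astype(float)
    d=np.c_[px,np.ones(len(px))]@np.linalg.inv(K).T@M.T
    return e+d*((z-e[2])/d[:,2])[:,None]
def proj(n,P):
    K,e,M=cam(n); p=(np.atleast_2d(P)-e)@M@K.T
    return p[:,:2]/p[:,2:]
def comp(mask,seed):
    "contour of the component nearest the seed"
    cs,_=cv2.findContours(mask.astype(np.uint8),cv2.RETR_EXTERNAL,cv2.CHAIN_APPROX_NONE)
    cs=[c for c in cs if cv2.contourArea(c)>30]
    return max(cs,key=lambda c:cv2.pointPolygonTest(c,seed,True))
def rect(n,c,z):
    P=ray(n,c[:,0],z)[:,:2]; (cx,cy),(w,h),_=b=cv2.minAreaRect((P*1000).astype(np.float32))
    p=cv2.boxPoints(b); e=max((p[1]-p[0],p[2]-p[1]),key=np.linalg.norm)
    a=np.arctan2(e[1],e[0]); return np.round([cx,cy,w,h],1),np.degrees(a)%180
E
python3 - <<'E'
from h import *
im=cv2.imread("pics/top0.png"); hsv=cv2.cvtColor(im,cv2.COLOR_BGR2HSV); H,S,V=cv2.split(hsv)
for p in [(430,258),(453,248),(444,246),(300,214),(285,220),(262,220),(315,206),(310,182),(255,227),(225,240)]: print(p,hsv[p[1],p[0]])
pad=comp((V>70)&(S<60),(430,258)); print("paddle",rect("top",pad,.012))
hd=comp((V<60)&(np.indices(V.shape)[1]>435)&(np.indices(V.shape)[1]<470)&(np.indices(V.shape)[0]>234)&(np.indices(V.shape)[0]<265),(454,250)); print("handle",rect("top",hd,.062))
am=comp((S>120)&(V>60)&(H<25)&(np.indices(V.shape)[0]>160),(315,206)); print("amber",rect("top",am,.022))
dk=comp((V>100)&(S<60),(225,245)); print("dock",rect("top",dk,.02))
ap=cv2.approxPolyDP(cv2.convexHull(dk),4,True)[:,0]; print(ap, ray("top",ap,0)[:,:2],ray("top",ap,.028)[:,:2])
big=cv2.resize(im[150:290,195:345],None,fx=5,fy=4.2,interpolation=cv2.INTER_CUBIC)
big=cv2.resize(im[150:290,195:345],(640,597),interpolation=cv2.INTER_CUBIC)
cv2.imwrite("pics/crop.png",big)
E
```

```text
(430, 258) [ 26  11 159]
(453, 248) [22 53 53]
(444, 246) [30  5 50]
(300, 214) [75 18 83]
(285, 220) [ 41  16 221]
(262, 220) [103  10 233]
(315, 206) [ 16 141 194]
(310, 182) [ 33  17 184]
(255, 227) [ 33  11 218]
(225, 240) [ 60   5 219]
paddle (array([ 475.1, -380. ,   92.7,  186.3]), np.float32(105.33542))
handle (array([ 474.8, -375.6,   51.4,   34.3]), np.float32(15.476643))
amber (array([590.2, -37.9, 103.4,  42.5]), np.float32(12.582896))
dock (array([546.3, 104.1, 245.2, 213.5]), np.float32(14.236668))
[[288 169]
 [311 258]
 [231 278]
 [209 188]] [[ 0.6887823   0.03119578]
 [ 0.45584361 -0.02826155]
 [ 0.40478898  0.17894268]
 [ 0.63986123  0.23827422]] [[ 0.68337345  0.02958457]
 [ 0.45529547 -0.02863207]
 [ 0.4053062   0.17424845]
 [ 0.63547321  0.23234192]]
```

View pics/crop.png

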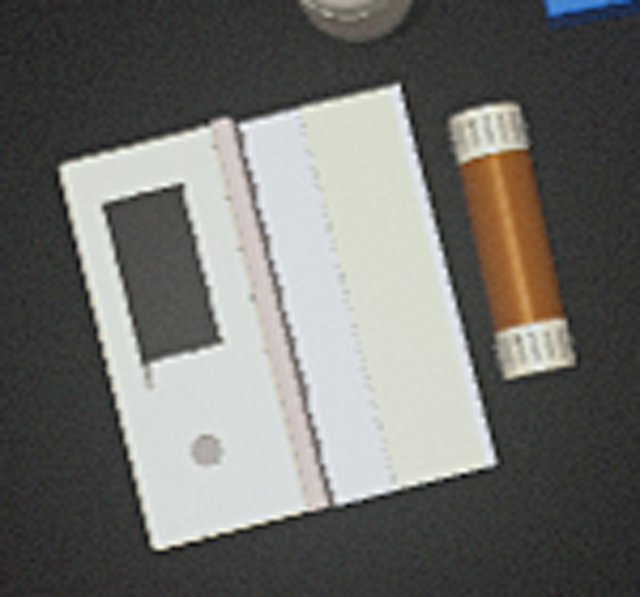

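The crop confirms the tube axis at about 12.5° from world x. The toe line from (400,85) to (495,463) and the stop strip both lie at about 14.2°, so the tube is roughly 1.8° out of square. The dock's x axis points to world yaw of about 104.3°.

```bash
cat >> h.py <<'E'
def go(p,yaw=None,start=None):
    "shift along tool axes and turn about tool z to reach TCP p, tool-y yaw (deg)"
    o=r.get_obs(); M=R.from_quat(o["orientation"],scalar_first=True).as_matrix()
    y0=np.degrees(np.arctan2(M[1,1],M[0,1])); d=M.T@(np.array(p)-o["ee_pos"])
    t=0 if yaw is None else -((yaw-y0+180)%360-180)
    print("shift mm",np.round(d*1000,1),"turn",round(t,2),"| yaw now",round(y0,2),"pos",np.round(o["ee_pos"],4)); return d,t
E
python3 - <<'E'
from h import *
im=cv2.imread("pics/top0.png"); H,S,V=cv2.split(cv2.cvtColor(im,cv2.COLOR_BGR2HSV))
print("tube",rect("top",comp(cv2.morphologyEx(((V>70)&(np.indices(V.shape)[1]>299+(np.indices(V.shape)[0]-175)*.25)).astype(np.uint8),cv2.MORPH_CLOSE,np.ones((3,3))),(315,206)),.022))
go([.55,.15,.25],-74.7)
E
```

```text
tube (array([590.5, -41. , 166.1,  44.2]), np.float32(13.801519))
shift mm [-487.2 -378.5   -2.5] turn 148.67 | yaw now 73.97 pos [0.1863 0.6483 0.2468]
```

Emit:
{"method": "play_rows", "body": {"deltas": [[[0.0878,-0.487,-0.378,0,149],[0.0878,-0.487,-0.378,0,149],[0.0878,-0.487,-0.378,0,149],[0.0878,-0.487,-0.378,0,149],[0.0878,-0.487,-0.378,0,149],[0.0878,-0.487,-0.378,0,149],[0.0878,-0.487,-0.378,0,149],[0.0878,-0.487,-0.378,0,149]]]}}

```text
time: 1.1
ee_pos: [0.4821, 0.2433, 0.2476]
orientation: [-0.0, 0.779, 0.627, 0.0]
ft_force: [0.4, 0.2, 0.3]
finger_gap: 0.0879
grip_force: 0.0
```

Run:
```python
from h import *
go([.4755,-.380,.15],-74.7); print(r.get_obs()["joint_pos"])
```

```text
shift mm [-610.4  126.5   97.5] turn 62.39 | yaw now -12.31 pos [0.4821 0.2433 0.2476]
[-0.98252022  0.27007424  0.48345358  1.9050403  -0.14813233  1.00113977
 -0.64866932]
```

Emit:
{"method": "play_rows", "body": {"deltas": [[[0.0878,-0.61,0.1265,0,62.4],[0.0878,-0.61,0.1265,0,62.4],[0.0878,-0.61,0.1265,0,62.4],[0.0878,-0.61,0.1265,0,62.4],[0.0878,-0.61,0.1265,0,62.4],[0.0878,-0.61,0.1265,0,62.4],[0.0878,-0.61,0.1265,0,62.4],[0.0878,-0.61,0.1265,0,62.4]]]}}

```text
time: 2.1
ee_pos: [0.4789, -0.2564, 0.2475]
orientation: [-0.0, 0.991, 0.136, 0.0]
ft_force: [1.1, -0.0, 1.0]
finger_gap: 0.0878
grip_force: 0.0
```

Run:
```python
from h import *
go([.4755,-.380,.12],-74.7); print(r.get_obs()["joint_pos"])
```

```text
shift mm [-36.7 118.1 127.4] turn 0.38 | yaw now -74.32 pos [ 0.4789 -0.2564  0.2475]
[-0.31091049  0.34591701  0.86865371  1.91329603 -0.30878297  1.0216318
 -0.60454743]
```

Emit:
{"method": "play_rows", "body": {"deltas": [[[0.0878,-0.0367,0.118,0.09,0.4],[0.0878,-0.0367,0.118,0.127,0.4],[0.0878,-0.0367,0.118,0.127,0.4],[0.0878,-0.0367,0.118,0.127,0.4],[0.0878,-0.0367,0.118,0.127,0.4]]]}}

```text
time: 2.72
ee_pos: [0.4758, -0.378, 0.1211]
orientation: [-0.0, 0.991, 0.133, 0.0]
ft_force: [1.3, -0.1, 0.6]
finger_gap: 0.088
grip_force: 0.0
```

Run:
```python
from h import *
go([.4755,-.380,.047],-74.7); print(r.get_obs()["joint_pos"],r.get_obs()["ft_force"])
cv2.imwrite("pics/s1.png",r.get_image("scene")[150:450,60:360,::-1].repeat(2,0).repeat(2,1))
```

```text
shift mm [-0.9  1.8 74.1] turn -0.07 | yaw now -74.77 pos [ 0.4758 -0.378   0.1211]
[ 0.05404011  0.61847129  0.71772579  1.86374198 -0.52824305  0.85894235
 -0.26831093] [ 1.25307515 -0.06933346  0.5606038 ]
```

View pics/s1.png

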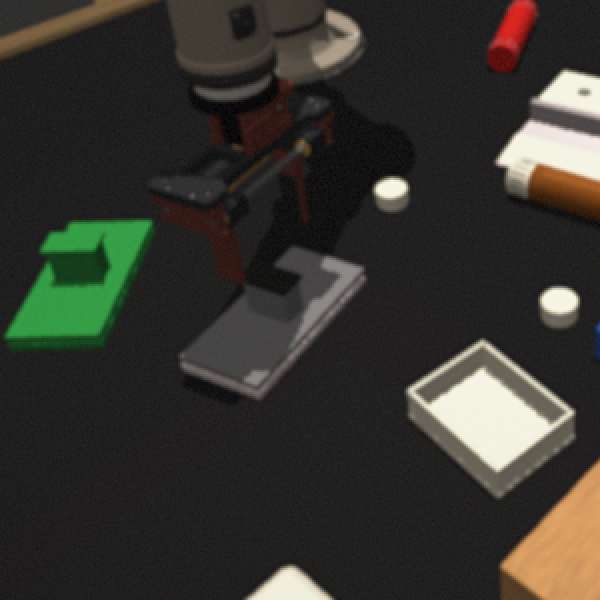

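The picture shows the open fingers lined up along the paddle's length, above and on either side of the handle at (275,290), with clear space around them. I'll go down and grip.

Emit:
{"method": "play_rows", "body": {"deltas": [[[0.0878,-0.001,0.001,0.045,0],[0.0878,-0.001,0.001,0.07,0],[0.0878,-0.001,0.001,0.074,0],[0.02,-0.001,0.001,0.074,0],[0.02,-0.001,0.001,0.074,0],[0.02,-0.001,0.001,0.074,0],[0.02,-0.001,0.001,0.074,0],[0.02,-0.001,0.001,0.074,0]]]}}

```text
time: 3.78
ee_pos: [0.4748, -0.3798, 0.0468]
orientation: [0.0, 0.991, 0.132, 0.0]
ft_force: [0.6, 0.3, 0.1]
finger_gap: 0.0411
grip_force: 0.0
```

Emit:
{"method": "play_rows", "body": {"deltas": [[[0.015,0,0,0,0],[0.015,0,0,0,0],[0.015,0,0,0,0],[0.015,0,0,0,0],[0.015,0,0,0,0]]]}}

```text
time: 4.4
ee_pos: [0.4748, -0.3799, 0.0467]
orientation: [0.0, 0.991, 0.132, 0.0]
ft_force: [-0.4, -1.5, 0.2]
finger_gap: 0.0261
grip_force: 30.0
```

Run:
```python
from h import *
go([.4755,-.380,.15],-74.7); o=r.get_obs(); print(o["ft_force"],o["moment"],o["finger_gap"],o["grip_force"])
```

```text
shift mm [   0.6    0.3 -103.3] turn -0.08 | yaw now -74.78 pos [ 0.4748 -0.3799  0.0467]
[-0.40845417 -1.48479046  0.21920228] [-0.3133008   0.10223684 -0.00739655] 0.026136959217016458 29.99984085559845
```

Emit:
{"method": "play_rows", "body": {"deltas": [[[0.015,0,0,-0.03,0],[0.015,0,0,-0.07,0],[0.015,0,0,-0.103,0],[0.015,0,0,-0.103,0],[0.015,0,0,-0.103,0]]]}}

```text
time: 5.03
ee_pos: [0.4744, -0.3787, 0.1484]
orientation: [-0.001, 0.991, 0.133, -0.001]
ft_force: [-0.4, -0.1, -2.8]
finger_gap: 0.026
grip_force: 30.0
```

Run:
```python
from h import *
o=r.get_obs(); print(o["ft_force"],o["moment"],o["finger_gap"],o["grip_force"])
im=cv2.imread("pics/top0.png").max(2).astype(int)
L=[];Rt=[]
for v in range(180,234):
    c=int(314+(v-206)*.23); row=im[v]
    a=c
    while row[a]>60:a-=1
    b=c
    while row[b]>60:b+=1
    fa=a+(60-row[a])/(row[a+1]-row[a]); fb=b-(60-row[b])/(row[b-1]-row[b])
    L.append((fa,v));Rt.append((fb,v))
for n,E in(("L",L),("R",Rt),("mid",(np.array(L)+np.array(Rt))/2)):
    P=ray("top",np.array(E),.022)[:,:2]; vx,vy,x,y=cv2.fitLine((P*1000).astype(np.float32),cv2.DIST_HUBER,0,.01,.01).ravel()
    print(n,np.degrees(np.arctan2(vy,vx))%180,x,y, "y at x=590:",y+(590-x)*vy/vx)
# dock toe edge likewise
T=[]
for v in range(180,252):
    c=int(288+(v-169)*23/89)-8; row=im[v]; a=c
    while row[a]>100:a+=1
    T.append((a-(100-row[a])/(row[a-1]-row[a]),v))
P=ray("top",np.array(T),0)[:,:2]; vx,vy,x,y=cv2.fitLine((P*1000).astype(np.float32),cv2.DIST_HUBER,0,.01,.01).ravel()
print("toe",np.degrees(np.arctan2(vy,vx))%180,x,y,"at x=572:",y+(572-x)*vy/vx)
```

```text
[-0.38812812 -0.06788134 -2.78060473] [-0.00080438  0.15938611  0.02207636] 0.02600151635056656 29.999756813049316
L 7.6287837 589.9494 -5.661315 y at x=590: -5.6545377
R 11.960008 603.2937 -57.988216 y at x=590: -60.804184
mid 9.994254 591.37384 -33.23103 y at x=590: -33.473133
toe 14.308184 566.5406 -0.93551445 at x=572: 0.45690262
```

```bash
cat >> h.py <<'E'
D=np.array([.5525,.078]); th=np.radians(104.3); X=np.array([np.cos(th),np.sin(th)]); Y=np.array([-X[1],X[0]])
def path():
    "tube centre (dock x), plate centre p (world xy), plate yaw deg"
    c=np.array([.590,-.038]); psi=np.radians(102.3); pl=np.radians(100.3)
    p=c-.060*np.array([np.cos(psi),np.sin(psi)]); out=[]; ds=.0001
    for i in range(1300):
        cx=(c-D)@X; out.append((cx,*p,np.degrees(pl)))
        w=np.radians(2)/.034 if psi<np.radians(104.3) else 0
        v=np.array([np.cos(psi),np.sin(psi)])*ds; a=p-c
        p=p+2*v+2*w*ds*np.array([-a[1],a[0]]); c=c+v; psi+=w*ds; pl+=2*w*ds
    return np.array(out)
def inpath():
    "where along the path the plate is now: nominal tube dock x"
    q=r.get_obs()["ee_pos"][:2]; P=path(); i=np.argmin(np.hypot(*(P[:,1:3]-q).T)); return i,P
def fz():
    o=r.get_obs(); print("F",np.round(o["ft_force"],2),"M",np.round(o["moment"],2),"t",o["time"])
E
python3 - <<'E'
from h import *
P=path(); print(P[[0,170,340,341,1220]])
go([P[0,1],P[0,2],.148],P[0,3]-180)
E
```

```text
[[-1.21668288e-01  6.02781823e-01 -9.66227345e-02  1.00300000e+02]
 [-1.04674352e-01  5.97002086e-01 -6.30539034e-02  1.02300000e+02]
 [-8.76752225e-02  5.90054317e-01 -2.97071415e-02  1.04300000e+02]
 [-8.75752225e-02  5.90004917e-01 -2.95133384e-02  1.04300000e+02]
 [ 3.24777450e-04  5.46582491e-01  1.40839627e-01  1.04300000e+02]]
shift mm [ 198.1 -238.4    0.7] turn 4.95 | yaw now -74.75 pos [ 0.4744 -0.3787  0.1484]
```

Emit:
{"method": "play_rows", "body": {"deltas": [[[0.015,0.03,-0.036,0,1],[0.015,0.07,-0.084,0,2.5],[0.015,0.11,-0.132,0,4],[0.015,0.15,-0.18,0,5],[0.015,0.18,-0.216,0,5],[0.015,0.198,-0.238,0,5],[0.015,0.198,-0.238,0.02,5],[0.015,0.198,-0.238,0.04,5]]]}}

```text
time: 6.02
ee_pos: [0.6019, -0.0989, 0.1072]
orientation: [0.0, 0.996, 0.089, -0.001]
ft_force: [0.1, 0.4, -2.5]
finger_gap: 0.0257
grip_force: 30.0
```

Run:
```python
from h import *
P=path(); go([P[0,1],P[0,2],.0907],P[0,3]-180); fz()
cv2.imwrite("pics/s2.png",r.get_image("scene")[130:330,200:460,::-1].repeat(3,0).repeat(3,1))
```

```text
shift mm [ 1.3 -2.1 16.5] turn -0.13 | yaw now -79.83 pos [ 0.6019 -0.0989  0.1072]
F [ 0.13  0.4  -2.48] M [-0.06  0.16  0.05] t 6.025
```

View pics/s2.png

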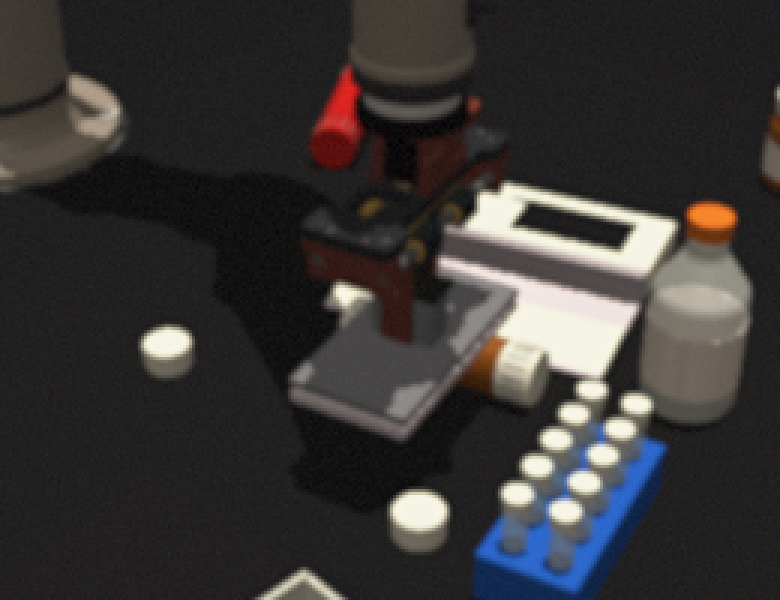

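The paddle now sits level over the tube. The tube's caps show on either side at (350,300) and (522,372), and the plate is clear of the bystanders. I'll lower it onto the tube.

Emit:
{"method": "play_rows", "body": {"deltas": [[[0.015,0.0013,-0.002,0.006,0],[0.015,0.0013,-0.002,0.012,0],[0.015,0.0013,-0.002,0.015,0],[0.015,0.0013,-0.002,0.016,0],[0.015,0.0013,-0.002,0.0165,0],[0.015,0.0013,-0.002,0.0165,0]]]}}

```text
time: 6.82
ee_pos: [0.6044, -0.0959, 0.0933]
orientation: [-0.0, 0.996, 0.089, 0.0]
ft_force: [0.0, -0.1, -1.5]
finger_gap: 0.0255
grip_force: 30.0
```

Run:
```python
from h import *
P=path(); go([P[0,1],P[0,2],.0907],P[0,3]-180); fz()
```

```text
shift mm [-1.7  0.5  2.6] turn -0.07 | yaw now -79.77 pos [ 0.6044 -0.0959  0.0933]
F [ 0.02 -0.08 -1.48] M [-0.08  0.11  0.03] t 6.825
```

Emit:
{"method": "play_rows", "body": {"deltas": [[[0.015,-0.001,0.0,0.0005,0],[0.015,-0.0015,0.0,0.001,0],[0.015,-0.0015,0.0,0.0015,0],[0.015,-0.0015,0.0,0.0015,0]]]}}

```text
time: 7.32
ee_pos: [0.6028, -0.0962, 0.0916]
orientation: [0.0, 0.996, 0.089, -0.0]
ft_force: [0.1, -0.8, -1.1]
finger_gap: 0.0256
grip_force: 30.0
```

Run:
```python
from h import *
P=path(); go([P[0,1],P[0,2],.0907],P[0,3]-180); fz()
```

```text
shift mm [-0.1  0.5  0.9] turn -0.08 | yaw now -79.78 pos [ 0.6028 -0.0962  0.0916]
F [ 0.14 -0.76 -1.05] M [-0.02  0.14 -0.01] t 7.325
```

Emit:
{"method": "play_rows", "body": {"deltas": [[[0.015,0,0.0,0.0004,0],[0.015,0,0.0,0.0008,0],[0.015,0,0,0.0012,0],[0.015,0,0,0.0012,0],[0.015,0,0,0.0012,0]]]}}

```text
time: 7.95
ee_pos: [0.6029, -0.0962, 0.0906]
orientation: [-0.0, 0.996, 0.089, 0.0]
ft_force: [0.2, 0.4, 0.5]
finger_gap: 0.0259
grip_force: 30.0
```

Run:
```python
from h import *
P=path(); go([P[0,1],P[0,2],.0907],P[0,3]-180); fz()
```

```text
shift mm [-0.2  0.4 -0.1] turn -0.08 | yaw now -79.78 pos [ 0.6029 -0.0962  0.0906]
F [0.24 0.43 0.48] M [ 0.07  0.26 -0.03] t 7.95
```

```bash
cat >> h.py <<'E'
def plan(n,step,z=0):
    "rows: step = plate mm per row"
    o=r.get_obs(); M=R.from_quat(o["orientation"],scalar_first=True).as_matrix(); y0=np.degrees(np.arctan2(M[1,1],M[0,1]))
    i,P=inpath(); fz(); print("tube nominal dock x mm",round(P[i,0]*1000,1),"z",round(o["ee_pos"][2]*1000,2),"off",np.round((P[i,1:3]-o["ee_pos"][:2])*1000,1),"yaw",y0+180)
    for k in range(1,n+1):
        j=min(i+int(k*step*5),len(P)-1); d=M.T@np.array([*(P[j,1:3]-o["ee_pos"][:2]),0]); print(np.round(d[:2],4),round(y0+180-P[j,3],1),"tube",round(P[j,0]*1000,1))
E
python3 -c "
from h import *
plan(8,5)"
```

```text
F [0.24 0.43 0.48] M [ 0.07  0.26 -0.03] t 7.95
tube nominal dock x mm -121.5 z 90.56 off [-0.1 -0. ] yaw 100.22177729838579
[-0.    -0.005] -0.4 tube -119.0
[ 0.0001 -0.01  ] -0.7 tube -116.5
[ 0.0001 -0.015 ] -1.0 tube -114.0
[ 0.0002 -0.02  ] -1.3 tube -111.5
[ 0.0002 -0.025 ] -1.6 tube -109.0
[ 0.0001 -0.03  ] -1.9 tube -106.5
[ 0.0001 -0.0351] -2.2 tube -104.0
[ 0.     -0.0401] -2.5 tube -101.5
```

Emit:
{"method": "play_rows", "body": {"deltas": [[[0.015,0,-0.004,0.0003,-0.3],[0.015,0,-0.009,0.0003,-0.7],[0.015,0.0001,-0.014,0.0003,-1.0],[0.015,0.0001,-0.019,0.0003,-1.3]]]}}

```text
time: 8.45
ee_pos: [0.5998, -0.0769, 0.0903]
orientation: [-0.0, 0.995, 0.101, 0.0]
ft_force: [1.2, 0.2, 1.6]
finger_gap: 0.0259
grip_force: 30.0
```

```bash
python3 -c "
from h import *
plan(8,5)"
```

```text
F [1.16 0.21 1.55] M [ 0.14  0.1  -0.06] t 8.45
tube nominal dock x mm -111.7 z 90.31 off [-0.3 -0. ] yaw 101.55869296982219
[-0.0001 -0.0051] -0.2 tube -109.2
[-0.     -0.0101] -0.5 tube -106.7
[ 0.0001 -0.0151] -0.8 tube -104.2
[ 0.0001 -0.0201] -1.1 tube -101.7
[ 0.0001 -0.0251] -1.4 tube -99.2
[ 0.0001 -0.0301] -1.7 tube -96.7
[ 0.0001 -0.0351] -2.0 tube -94.2
[ 0.     -0.0401] -2.3 tube -91.7
```

Emit:
{"method": "play_rows", "body": {"deltas": [[[0.015,0,-0.005,0,-0.2],[0.015,0,-0.01,0,-0.5],[0.015,0.0001,-0.015,0,-0.8],[0.015,0.0001,-0.02,0,-1.1],[0.015,0.0001,-0.025,0,-1.4],[0.015,0.0001,-0.03,0,-1.7],[0.015,0.0001,-0.034,0,-2.0]]]}}

```text
time: 9.32
ee_pos: [0.5929, -0.0437, 0.0902]
orientation: [0.0, 0.993, 0.118, 0.0]
ft_force: [1.6, 0.3, 2.1]
finger_gap: 0.0258
grip_force: 30.0
```

```bash
python3 -c "
from h import *
plan(6,5)
im=r.get_image('top'); cv2.imwrite('pics/t3.png',im[140:290,190:350,::-1].repeat(4,0).repeat(4,1))"
```

```text
F [1.62 0.34 2.08] M [ 0.15 -0.19 -0.08] t 9.325
tube nominal dock x mm -94.8 z 90.2 off [0.2 0.1] yaw 103.54858952958578
[ 0.0004 -0.0051] -0.2 tube -92.3
[ 0.0005 -0.0101] -0.5 tube -89.8
[ 0.0005 -0.0151] -0.8 tube -87.3
[ 0.0005 -0.0201] -0.8 tube -84.8
[ 0.0004 -0.0251] -0.8 tube -82.3
[ 0.0003 -0.0301] -0.8 tube -79.8
```

View pics/t3.png

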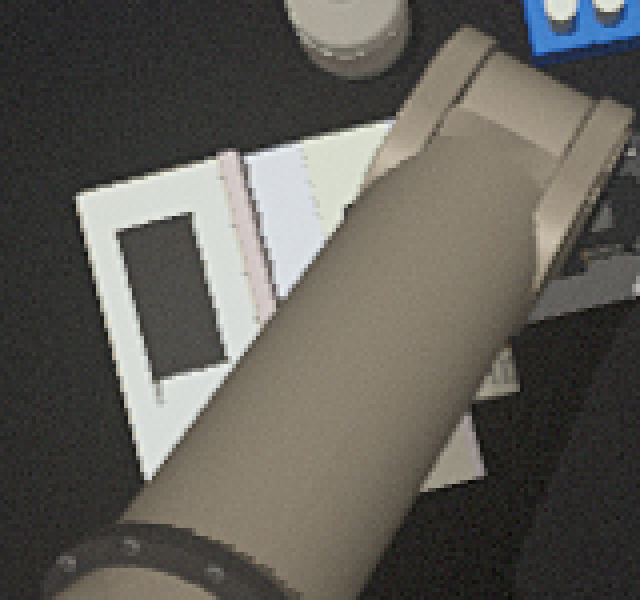

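The arm hides most of the tube from above. The near cap at (500,375) in the crop has advanced about 25 mm towards the toe corner at (485,475), which matches the rolling model.

Emit:
{"method": "play_rows", "body": {"deltas": [[[0.015,0.0004,-0.005,0,-0.3],[0.015,0.0005,-0.01,0,-0.6],[0.015,0.0005,-0.015,0,-0.8],[0.015,0.0004,-0.02,0,-0.8],[0.015,0.0004,-0.023,0,-0.8]]]}}

```text
time: 10.0
ee_pos: [0.5881, -0.0211, 0.0902]
orientation: [-0.0, 0.992, 0.125, 0.0]
ft_force: [2.0, -0.8, 2.2]
finger_gap: 0.0259
grip_force: 30.0
```

```bash
python3 -c "
from h import *
plan(4,5)
im=r.get_image('scene'); cv2.imwrite('pics/s3.png',im[150:310,280:440,::-1].repeat(4,0)[:600].repeat(4,1))"
```

```text
F [ 2.05 -0.85  2.18] M [ 0.08 -0.37 -0.06] t 10.0
tube nominal dock x mm -83.3 z 90.21 off [-0.2 -0.1] yaw 104.3488766689852
[-0.0002 -0.005 ] 0.0 tube -80.8
[-0.0002 -0.01  ] 0.0 tube -78.3
[-0.0002 -0.015 ] 0.0 tube -75.8
[-0.0002 -0.02  ] 0.0 tube -73.3
```

View pics/s3.png

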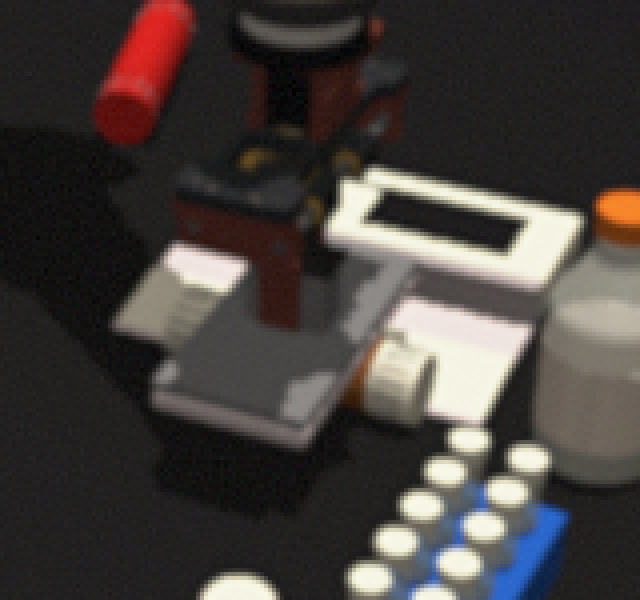

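The scene view shows the tube's far cap at (400,378), at the foot of the ramp and looking parallel to it. The paddle is level. I'll start up the ramp now.

Emit:
{"method": "play_rows", "body": {"deltas": [[[0.015,-0.0002,-0.004,-0.0001,0],[0.015,-0.0002,-0.008,-0.0003,0],[0.015,-0.0002,-0.012,-0.0006,0],[0.015,-0.0002,-0.016,-0.0009,0]]]}}

```text
time: 10.55
ee_pos: [0.5836, -0.006, 0.091]
orientation: [0.0, 0.992, 0.125, -0.0]
ft_force: [2.1, 0.2, 2.3]
finger_gap: 0.0255
grip_force: 30.0
```

```bash
python3 -c "
from h import *
plan(1,5)"
```

```text
F [2.09 0.19 2.31] M [-0.05 -0.34 -0.01] t 10.55
tube nominal dock x mm -75.4 z 91.04 off [0.3 0.1] yaw 104.32873150648008
[ 0.0004 -0.005 ] 0.0 tube -72.9
```

Emit:
{"method": "play_rows", "body": {"deltas": [[[0.015,0.0002,-0.004,-0.0003,0],[0.015,0.0002,-0.008,-0.0006,0],[0.015,0.0002,-0.012,-0.001,0],[0.015,0.0002,-0.016,-0.0013,0]]]}}

```text
time: 11.05
ee_pos: [0.5797, 0.0096, 0.0923]
orientation: [-0.0, 0.992, 0.125, -0.0]
ft_force: [2.1, -0.5, 2.4]
finger_gap: 0.026
grip_force: 30.0
```

```bash
python3 -c "
from h import *
plan(1,5)"
```

```text
F [ 2.12 -0.53  2.39] M [-0.06 -0.33  0.01] t 11.05
tube nominal dock x mm -67.4 z 92.29 off [0.3 0. ] yaw 104.32569096810447
[ 0.0003 -0.0049] 0.0 tube -64.9
```

Emit:
{"method": "play_rows", "body": {"deltas": [[[0.015,0.0002,-0.004,-0.0003,0],[0.015,0.0002,-0.008,-0.0006,0],[0.015,0.0002,-0.012,-0.001,0],[0.015,0.0002,-0.016,-0.0013,0],[0.015,0.0002,-0.02,-0.0016,0],[0.015,0.0002,-0.024,-0.0019,0]]]}}

```text
time: 11.8
ee_pos: [0.574, 0.0329, 0.0942]
orientation: [-0.0, 0.992, 0.125, -0.0]
ft_force: [1.2, 0.5, 0.7]
finger_gap: 0.0261
grip_force: 30.0
```

```bash
python3 -c "
from h import *
plan(1,5)"
```

```text
F [1.16 0.48 0.67] M [-0.09 -0.26  0.04] t 11.8
tube nominal dock x mm -55.4 z 94.18 off [ 0.1 -0. ] yaw 104.32161334233716
[ 0.0001 -0.005 ] 0.0 tube -52.9
```

Emit:
{"method": "play_rows", "body": {"deltas": [[[0.015,0.0001,-0.004,-0.0001,0],[0.015,0.0001,-0.008,-0.0003,0],[0.015,0.0001,-0.012,-0.0006,0],[0.015,0.0001,-0.016,-0.0009,0],[0.015,0.0001,-0.02,-0.0012,0],[0.015,0.0001,-0.024,-0.0014,0]]]}}

```text
time: 12.55
ee_pos: [0.5685, 0.0562, 0.0958]
orientation: [0.0, 0.992, 0.125, 0.0]
ft_force: [2.4, -0.3, 2.3]
finger_gap: 0.0262
grip_force: 30.0
```

```bash
python3 -c "
from h import *
plan(1,5)"
```

```text
F [ 2.44 -0.35  2.34] M [-0.16 -0.35  0.1 ] t 12.55
tube nominal dock x mm -43.4 z 95.75 off [-0.3 -0.1] yaw 104.32985236367682
[-0.0003 -0.005 ] 0.0 tube -40.9
```

Emit:
{"method": "play_rows", "body": {"deltas": [[[0.015,-0.0002,-0.004,-0.0003,0],[0.015,-0.0002,-0.008,-0.0006,0],[0.015,-0.0002,-0.012,-0.0009,0],[0.015,-0.0002,-0.016,-0.0012,0],[0.015,-0.0002,-0.02,-0.0015,0],[0.015,-0.0002,-0.024,-0.0018,0]]]}}

```text
time: 13.3
ee_pos: [0.5621, 0.0794, 0.0975]
orientation: [0.0, 0.992, 0.125, -0.0]
ft_force: [1.9, -0.5, 1.9]
finger_gap: 0.0257
grip_force: 30.0
```

```bash
python3 -c "
from h import *
plan(1,5)"
```

```text
F [ 1.91 -0.5   1.95] M [-0.22 -0.44  0.08] t 13.3
tube nominal dock x mm -31.4 z 97.46 off [0.1 0. ] yaw 104.32642363234417
[ 0.0001 -0.005 ] 0.0 tube -28.9
```

Emit:
{"method": "play_rows", "body": {"deltas": [[[0.015,0.0001,-0.004,-0.0003,0],[0.015,0.0001,-0.008,-0.0006,0],[0.015,0.0001,-0.012,-0.0009,0],[0.015,0.0001,-0.016,-0.0012,0],[0.015,0.0001,-0.02,-0.0015,0]]]}}

```text
time: 13.92
ee_pos: [0.5573, 0.0988, 0.0989]
orientation: [0.0, 0.992, 0.125, -0.0]
ft_force: [2.8, 0.1, 1.9]
finger_gap: 0.0259
grip_force: 30.0
```

```bash
python3 -c "
from h import *
plan(1,5)"
```

```text
F [2.85 0.1  1.88] M [-0.28 -0.41  0.13] t 13.925
tube nominal dock x mm -21.4 z 98.94 off [ 0. -0.] yaw 104.32733498020619
[ 0.    -0.005] 0.0 tube -18.9
```

Emit:
{"method": "play_rows", "body": {"deltas": [[[0.015,0,-0.003,-0.0002,0],[0.015,0,-0.006,-0.0004,0],[0.015,0,-0.009,-0.0004,0]]]}}

```text
time: 14.3
ee_pos: [0.555, 0.1075, 0.0993]
orientation: [-0.0, 0.992, 0.125, -0.0]
ft_force: [2.3, 0.8, 2.3]
finger_gap: 0.0261
grip_force: 30.0
```

```bash
python3 -c "
from h import *
plan(1,5)"
```

```text
F [2.34 0.8  2.28] M [-0.16 -0.36  0.09] t 14.3
tube nominal dock x mm -16.9 z 99.35 off [ 0. -0.] yaw 104.32079632178048
[ 0.    -0.005] 0.0 tube -14.4
```

Emit:
{"method": "play_rows", "body": {"deltas": [[[0.015,0,-0.003,0,0],[0.015,0,-0.006,0,0],[0.015,0,-0.009,0.0002,0]]]}}

```text
time: 14.68
ee_pos: [0.5529, 0.1163, 0.0992]
orientation: [-0.0, 0.992, 0.125, 0.0]
ft_force: [1.5, 0.9, 2.2]
finger_gap: 0.0256
grip_force: 30.0
```

```bash
python3 -c "
from h import *
plan(1,5)"
```

```text
F [1.48 0.85 2.23] M [-0.05 -0.51  0.11] t 14.675
tube nominal dock x mm -12.4 z 99.16 off [-0.  -0.1] yaw 104.32613760902278
[-0.     -0.0049] 0.0 tube -9.9
```

Emit:
{"method": "play_rows", "body": {"deltas": [[[0.015,0,-0.003,0.0002,0],[0.015,0,-0.006,0.0006,0],[0.015,0,-0.009,0.001,0]]]}}

```text
time: 15.05
ee_pos: [0.5507, 0.1251, 0.0982]
orientation: [-0.0, 0.992, 0.125, 0.0]
ft_force: [1.3, 1.7, 3.4]
finger_gap: 0.0259
grip_force: 30.0
```

```bash
python3 -c "
from h import *
plan(1,5)"
```

```text
F [1.25 1.72 3.41] M [ 0.09 -0.45  0.13] t 15.05
tube nominal dock x mm -7.8 z 98.18 off [-0.1  0. ] yaw 104.33706881211755
[-0.0001 -0.005 ] 0.0 tube -5.3
```

Emit:
{"method": "play_rows", "body": {"deltas": [[[0.015,0,-0.003,0.0003,0],[0.015,0,-0.006,0.0008,0],[0.015,0,-0.009,0.0012,0],[0.015,0,-0.009,0.0012,0]]]}}

```text
time: 15.55
ee_pos: [0.5483, 0.1338, 0.0968]
orientation: [-0.0, 0.992, 0.125, -0.0]
ft_force: [1.7, 1.2, 2.6]
finger_gap: 0.0256
grip_force: 30.0
```

```bash
python3 -c "
from h import *
plan(1,5)
im=r.get_image('scene'); cv2.imwrite('pics/s4.png',im[150:290,280:440,::-1].repeat(4,0).repeat(4,1))"
```

```text
F [1.74 1.18 2.59] M [ 0.18 -0.56  0.13] t 15.55
tube nominal dock x mm -3.3 z 96.84 off [0.  0.1] yaw 104.35078528170675
[ 0.0001 -0.0051] 0.1 tube -0.8
```

View pics/s4.png

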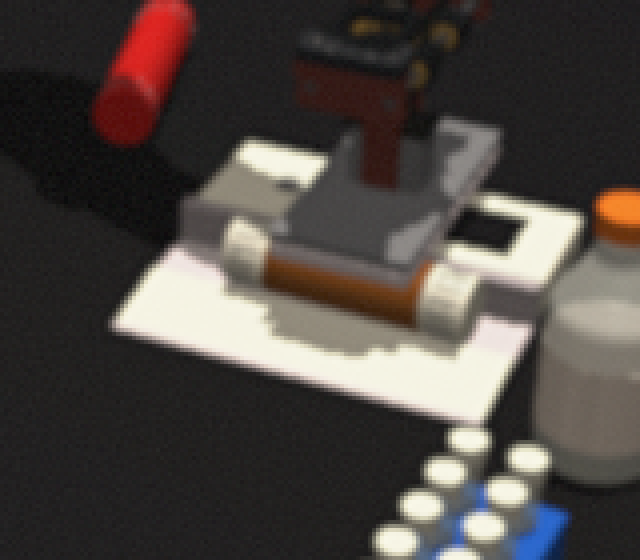

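The tube lies in the trough in front of the stop, with its caps at (245,250) and (450,298) in the crop. I'll roll it on until the stop resists.

Emit:
{"method": "play_rows", "body": {"deltas": [[[0.015,0,-0.002,0.0001,0],[0.015,0,-0.004,0.0001,0],[0.015,0,-0.006,0.0002,0],[0.015,0,-0.008,0.0002,0],[0.015,0,-0.01,0.0002,0],[0.015,0,-0.01,0.0002,0]]]}}

```text
time: 16.35
ee_pos: [0.5455, 0.1429, 0.0966]
orientation: [0.0, 0.992, 0.125, -0.001]
ft_force: [0.5, -1.9, 2.6]
finger_gap: 0.0259
grip_force: 30.0
```

```bash
python3 -c "
from h import *
plan(1,5)"
```

```text
F [ 0.46 -1.87  2.55] M [-0.65 -0.1   0.05] t 16.35
tube nominal dock x mm 1.4 z 96.59 off [0.5 0.1] yaw 104.30522955613388
[ 0.0006 -0.005 ] 0.0 tube 3.9
```

Emit:
{"method": "play_rows", "body": {"deltas": [[[0.015,0,-0.002,0,0],[0.015,0,-0.004,0,0],[0.015,0,-0.005,0,0],[0.015,0,-0.005,0,0],[0.015,0,-0.005,0,0]]]}}

```text
time: 16.98
ee_pos: [0.5445, 0.1481, 0.0967]
orientation: [-0.0, 0.992, 0.125, -0.0]
ft_force: [-0.2, -1.2, 2.8]
finger_gap: 0.0258
grip_force: 30.0
```

```bash
python3 -c "
from h import *
plan(1,5)"
```

```text
F [-0.19 -1.18  2.84] M [-0.52  0.17  0.01] t 16.975
tube nominal dock x mm 4.1 z 96.68 off [0.2 0.1] yaw 104.32911563611974
[ 0.0002 -0.005 ] 0.0 tube 6.6
```

Emit:
{"method": "play_rows", "body": {"deltas": [[[0.015,0,0,-0.001,0],[0.015,0,0,-0.004,0],[0.015,0,0,-0.015,0],[0.015,0,0,-0.035,0],[0.015,0,0,-0.06,0],[0.015,0,0,-0.07,0],[0.015,0,0,-0.07,0]]]}}

```text
time: 17.85
ee_pos: [0.5452, 0.1483, 0.1677]
orientation: [-0.0, 0.992, 0.125, 0.001]
ft_force: [0.2, -0.3, -3.2]
finger_gap: 0.0254
grip_force: 30.0
```

```bash
python3 -c "
from h import *
go([.4755,-.38,.167],-74.7); fz()
im=r.get_image('scene'); cv2.imwrite('pics/s5.png',im[150:290,280:440,::-1].repeat(4,0).repeat(4,1))"
```

```text
shift mm [-198.3  494.6   -0. ] turn -0.96 | yaw now -75.66 pos [0.5452 0.1483 0.1677]
F [ 0.15 -0.27 -3.16] M [-0.1   0.13  0.02] t 17.85
```

View pics/s5.png

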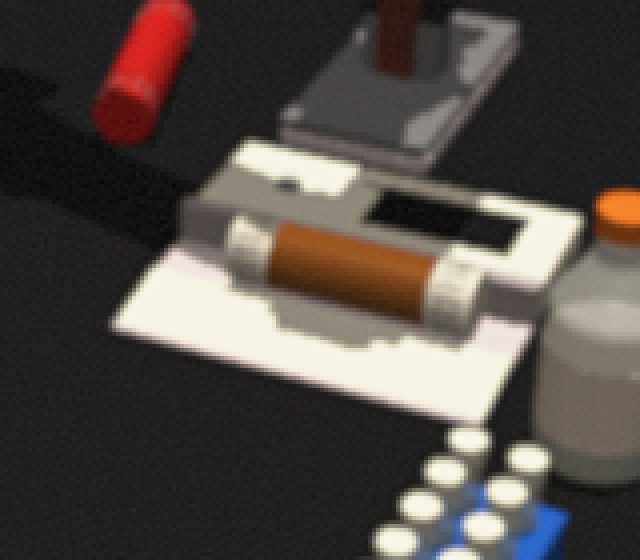

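The tube lies in the trough against the stop, with caps at (248,250) and (452,295) parallel to the steel face, and the paddle is lifted clear. I'll carry the paddle back to where it lay.

Emit:
{"method": "play_rows", "body": {"deltas": [[[0.015,-0.01,0.025,0,0],[0.015,-0.028,0.07,0,-0.3],[0.015,-0.05,0.125,0,-0.5],[0.015,-0.072,0.18,0,-1],[0.015,-0.094,0.235,0,-1],[0.015,-0.116,0.29,0,-1],[0.015,-0.138,0.345,0,-1],[0.015,-0.16,0.4,0,-1]]]}}

```text
time: 18.9
ee_pos: [0.4879, -0.2805, 0.1659]
orientation: [-0.0, 0.991, 0.134, -0.001]
ft_force: [0.8, -0.5, -2.0]
finger_gap: 0.0259
grip_force: 30.0
```

```bash
python3 -c "
from h import *
go([.4755,-.38,.052],-74.7); fz()"
```

```text
shift mm [-38.2  92.8 113.8] turn 0.05 | yaw now -74.65 pos [ 0.4879 -0.2805  0.1659]
F [ 0.77 -0.47 -2.02] M [-0.06  0.06 -0.  ] t 18.9
```

Emit:
{"method": "play_rows", "body": {"deltas": [[[0.015,-0.016,0.04,0,0],[0.015,-0.03,0.075,0.015,0],[0.015,-0.038,0.092,0.045,0],[0.015,-0.038,0.092,0.075,0],[0.015,-0.038,0.092,0.098,0],[0.015,-0.038,0.092,0.108,0],[0.015,-0.038,0.092,0.11,0],[0.015,-0.038,0.092,0.11,0]]]}}

```text
time: 19.9
ee_pos: [0.4767, -0.3782, 0.0573]
orientation: [0.0, 0.991, 0.133, 0.0]
ft_force: [-0.7, 0.4, -1.9]
finger_gap: 0.026
grip_force: 30.0
```

```bash
python3 -c "
from h import *
go([.4755,-.38,.0466],-74.7); fz()"
```

```text
shift mm [-1.7  1.4 10.7] turn 0.03 | yaw now -74.67 pos [ 0.4767 -0.3782  0.0573]
F [-0.71  0.41 -1.95] M [-0.02  0.15 -0.04] t 19.9
```

Emit:
{"method": "play_rows", "body": {"deltas": [[[0.015,0,0,0.004,0],[0.015,0,0,0.008,0],[0.015,0,0,0.01,0],[0.015,0,0,0.0107,0],[0.015,0,0,0.0107,0]]]}}

```text
time: 20.52
ee_pos: [0.4764, -0.3778, 0.0463]
orientation: [-0.0, 0.991, 0.133, 0.0]
ft_force: [-1.1, 1.8, 2.9]
finger_gap: 0.0258
grip_force: 30.0
```

```bash
python3 -c "
from h import *
go([.4755,-.38,.0466],-74.7); fz()"
```

```text
shift mm [-1.4  1.9 -0.3] turn 0.03 | yaw now -74.67 pos [ 0.4764 -0.3778  0.0463]
F [-1.13  1.8   2.89] M [0.37 0.4  0.  ] t 20.525
```

On the bench, so I'll let go, wait for the fingers to open fully and rise straight up.

Emit:
{"method": "play_rows", "body": {"deltas": [[[0.0878,0,0,0,0],[0.0878,0,0,0,0],[0.0878,0,0,0,0],[0.0878,0,0,0,0],[0.0878,0,0,0,0],[0.0878,0,0,0,0],[0.0878,0,0,0,0]]]}}

```text
time: 21.4
ee_pos: [0.4764, -0.3779, 0.046]
orientation: [-0.0, 0.991, 0.133, -0.0]
ft_force: [-0.9, -0.1, -0.7]
finger_gap: 0.0873
grip_force: 0.0
```

Emit:
{"method": "play_rows", "body": {"deltas": [[[0.0878,0,0,-0.01,0],[0.0878,0,0,-0.04,0],[0.0878,0,0,-0.08,0],[0.0878,0,0,-0.13,0],[0.0878,0,0,-0.18,0],[0.0878,0,0,-0.18,0],[0.0878,0,0,-0.18,0]]]}}

```text
time: 22.28
ee_pos: [0.4762, -0.3775, 0.2259]
orientation: [-0.0, 0.991, 0.133, 0.0]
ft_force: [0.4, 0.3, -1.0]
finger_gap: 0.0877
grip_force: 0.0
```

Run:
```python
from h import *
fz(); im=r.get_image("top")[:,:,::-1]; cv2.imwrite("pics/t6.png",im)
H,S,V=cv2.split(cv2.cvtColor(im.copy(),cv2.COLOR_BGR2HSV)); rr,cc=np.indices(V.shape)
c=comp((S>110)&(V>50)&(H<25)&(rr>160),(275,219)); b=rect("top",c,.0285); print(b)
p=b[0][:2]/1000-D; print("tube in dock",p@X,p@Y)
```

```text
F [ 0.44  0.32 -1.01] M [-0.02  0.11 -0.03] t 22.275
(array([564.2,  82.6, 104.4,  41.4]), np.float32(14.158274))
tube in dock 0.001567583915615491 -0.01247367951598503
```

View pics/t6.png

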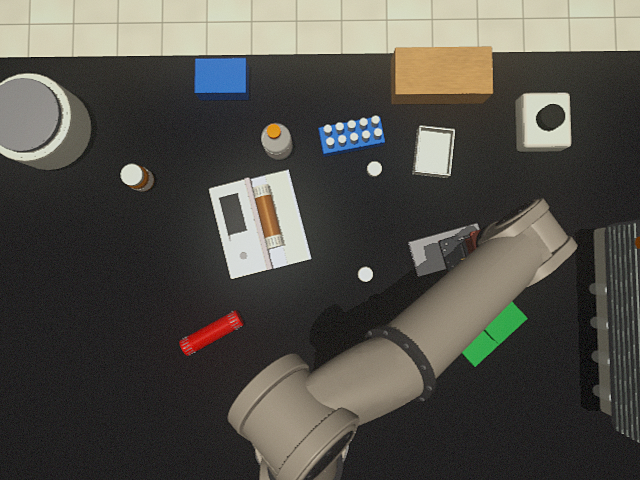

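The tube is home at (267,216), in the trough and against the stop. It is square to about 0.1° and its x is within the calibration error. The paddle lies flat at about (445,250), released, and the bystanders are where they started.

```bash
python3 -c "
from workcell import r
print(r.close_job())"
```

```text
the job is handed in; nothing more can be done
None
```

The job is handed in after about 22 s of the allowed 72 s: the tube lies square against the stop in the trough, never pressed with more than about 6 N at any reading, and the paddle is flat on the bench, released and clear of everything.

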